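Spring the roll spindle into the masking-paper dispenser

TASK

Take the sprung roll spindle out of its wooden cradle and fit it into the blue masking-paper dispenser: brass plunger against the tall end plate, squeeze the plunger in so that the spindle passes between the two plates, and let it spring out so that both ends sit fully in the plates' round sockets. Work gently, never forcing the spindle hard against the dispenser, leave the tape, bottle and tin beside it alone, and let go of the spindle.

Things in the scene. Friction and masses are not known exactly. Their poses are not given: they have to be found in the camera images.
- spindle_mid (a point): middle of the roll spindle on its axis; y axis runs along the spindle to the brass plunger. Black square bar 28 x 28 mm, 110 long (y -55 to +55), then 5 mm end caps 24 mm diameter, the orange one at the plunger end. At the start it lies level in the cradle, axis 48 mm above the table, free to be gripped across its middle
- spindle: the same spindle (about 0.2 kg), same origin and axes. At -y a fixed steel pin, 12 mm diameter, domed, its tip at y = -72 mm; at +y the sprung brass plunger
- plunger (a joint): how far the plunger is pressed into the spindle (m): 0 free, 0.024 bottomed on a hard stop. The spring pushes back with 2 N at the start of the stroke and 0.4 N more for each mm (10 N at 20 mm). Seated between both sockets it reads 0.004
- plunger_tip (a point): domed slippery tip of the 12 mm brass plunger, on the axis; at y = +94 mm of the spindle when free (spindle 166 mm long over all), moves inward as the plunger is pressed
- cradle: wooden cradle fixed to the table: base 75 x 120 x 10 mm, two saddles at y = -43 and +43 mm (each 13 mm long, 46 mm wide) that carry the bar at z = 34 mm between low lips up to z = 42 mm. Origin: middle of its underside; the spindle lies along the cradle's y axis
- stand: masking-paper dispenser fixed to the table. Origin: its underside, straight below the middle of a seated spindle; y runs along the spindle, tall plate at +y. Blue base 100 x 226 x 12 mm (y -104 to +122), tear bar up to z = 42 at x = -43. The grey end plates (52 wide, 12 thick) have inner faces at y = +84 (tall) and -66 (short), 150 apart
- tall_foot (a point): point on the base below the inner face of the tall plate, axes as the stand. Each inner face has at x = 0 a blind round socket 17 mm wide, 6 deep, both at one height. The plates are clamped together to slotted posts, so this height is not reported: socket centres lie 80 to 100 mm above the table and must be felt for. The tall face reaches 62 mm above the socket centre
- short_foot (a point): point on the base below the inner face of the short plate, which ends 14 mm above its socket's centre. A plunger that slides down the tall face under load jumps up to 6 mm into its socket when level with it: the axial force drops by about 2 N, and the pin then faces its own socket. A few mm too high, its dome is dragged down by the socket's upper lip; once centred this pull is gone
- tape_roll_3_mid (a point): centre of a loose roll of green masking tape, 86 mm wide, 18 mm high; leave it alone
- white_squeeze_mid (a point): centre of a loose white bottle with a blue cap, 51 mm wide, 125 mm high; leave it alone
- tin_plain_mid (a point): centre of a loose grey-green paint tin, 68 mm wide, 60 mm high; leave it alone

How it is judged:
On the way, in this order (a step that is already met when the one before it is completed fails the run):
1. the spindle is lifted out of the cradle (its middle more than 80 mm above the table) (height (world z) of spindle_mid above 0.08 m), for 0.1 s.
2. the plunger is squeezed in by more than 8 mm with the spindle over the dispenser (value of joint plunger above 0.008 m and horizontal distance between spindle_mid and stand below 0.03 m), for 0.2 s.
At the end, for the whole second after the job is handed in: spindle at rest and released, both ends in the sockets, plunger at the tall plate: middle within 5 mm across, 4 mm along, 74 to 106 mm above the table, axis within 0.06 rad of the dispenser's, plunger 2 to 6.5 mm compressed (value of joint plunger between 0.002 and 0.0065 m and x of spindle_mid in the frame of stand between -0.005 and 0.005 m and y of spindle_mid in the frame of stand between -0.004 and 0.004 m and z of spindle_mid in the frame of stand between 0.074 and 0.106 m and y of plunger_tip in the frame of stand above 0.05 m and angle between the y axis of spindle and the y axis of stand, either way round below 0.06 rad and linear speed of spindle below 0.02 m/s); the robot touches nothing.
It fails at once if the spindle is pressed against the dispenser with more than 25 N (contact force between spindle and stand above 25 N).
It fails at once if the tape roll is moved by more than 20 mm (distance of tape_roll_3_mid from where it was at the start of the episode above 0.02 m).
It fails at once if the white bottle is moved by more than 20 mm (distance of white_squeeze_mid from where it was at the start of the episode above 0.02 m).
It fails at once if the tin is moved by more than 20 mm (distance of tin_plain_mid from where it was at the start of the episode above 0.02 m).
It also fails if it takes over 61 s, if anything falls off the work surface, if the arm or the gripper's body presses on something with over 40 N, if the wrist force passes 120 N, or if a joint passes its speed limit or range.

ROBOT

A 6-joint arm with a two-finger parallel gripper is mounted at the origin on a cart in front of the work surface, level with it; the furniture and walls round the work are solid. World frame = base frame: x ahead of the robot, y to its left, z up, the work surface at z = 0. Lengths are in m, angles in rad, forces in N, time in s.
With the tool pointing down it reaches from about 0.3 to 0.875 m from the base axis. Payload 6.4 kg.
Tool frame: the origin (TCP) lies between the finger pads; the fingertips stand 19 mm ahead of it and the grasp point (between the pads) is the TCP (ctrl.tips_ahead is the z of the fingertips in the tool frame, in m); z points along the fingers, y is the line along which they close (so a half turn about z gives the same grasp; the last joint's range is limited). The gripper opens to 85 mm and grips with 20 to 120 N. Pads are 22 mm wide; open, the fingers measure 114 mm over their backs; the gripper's body (76 mm by 85 mm) begins 54 mm behind the grasp point. The pads swing forward as they close: fully open they stand 13 mm farther back than shut.
Start: joints at [-1.329, 0.181, 1.607, -0, 1.354, -0.206], TCP at [0.249, -0.518, 0.25] pointing down, gripper open.
Joint ranges: [-2.99, 2.99], [-0.89, 2.07], [0.3, 2.58], [-1.14, 4.28], [0, 2.63], [-3.12, 3.12]. Speed limits (rad/s): [2.57, 2.57, 3.01, 3.14, 3.14, 3.14].

INTERFACE

Orientations are given as a unit quaternion [w, x, y, z].
In Python, from bench import readout, vision, ctrl gives the robot as it stands.
- The arm moves only by the tool play_rows, never from a script. Its arguments are lists of equal length, an entry for each row: "xyz": the shift along the tool's x, y, z in mm, a list of three; "rot": the turn, a rotation vector about the tool's x, y, z in rad, a list of three; "grip": the opening, from 0 (shut) to 1 (fully open). In form: {"xyz": [[x, y, z], ...], "rot": [[rx, ry, rz], ...], "grip": [grip, ...]}. A call has exactly 10 rows; each row is the pose to reach, as a shift and turn from the pose commanded when the call began, along the tool's axes at that moment; what a row does not reach only later rows make up. A row lasts 1/8 s, in which the tool goes at most 62.5 mm and 10.7 degrees, less where a joint would pass 70% of its speed; a pose out of reach is approached as far as the arm can. A call with a gripper value outside its range is refused whole. The fingers move at their own pace and stop on an object; the grip force is fixed at half the most. Time passes only in rows, so rows that repeat a pose let the fingers close, or fill a call up. It gives the time, the measured TCP pose, the force, the opening and the grip force at its end, in the units of the state.
- readout.get_obs(): the state, without advancing time (a new reading comes with each control period).
- vision.camera(name): name is "scene" or "top" or "wrist"; returns a dict with "color" (420x560x3 uint8, red, green, blue), "depth" (420x560 float32, m along the optical axis (not along the pixel's ray), 0 where there is no reading), "camera_matrix" (3x3 intrinsics, pixels), "extrinsics" (4x4, takes a point from camera to world coordinates); the wrist camera has in their place "hand_eye" (4x4, takes a point from camera to tool coordinates, whose origin is the TCP and whose axes are the flange's). Camera axes: x right, y down, z forward; pixel columns grow to the right and rows downward; lengths in m; the calibration is good to about 2 mm. A picture is of the moment at which its call begins: read the wrist's pose just before it.
- ctrl.hand_in(): hands the job in; it is judged then, once.
The state is a dict: "time_s": time; "q": joint angles; "dq": joint speeds; "joint_efforts": joint torques, N m; "eef_pos": TCP position; "eef_rot": TCP orientation; "wrist_force": force on the tool from outside, world axes, zero at the start; "torque": the same for the moment, N m; "opening": opening from 0.0 (shut) to 1.0 (fully open); "grasp_force": force on a finger pad.
Only numpy, scipy, OpenCV 4.12 (cv2) and the standard library are available. Lean on these libraries where they do the work, as an engineer would, in place of code of your own. Each camera call takes 0.05 s, during which the arm holds its last target. There are 200 camera calls.

## Working session

There is one attempt and no reset: what is moved stays moved. The work goes in short steps, Python scripts to look and compute and a tool call to move; the robot and the scene stay as the last step left them, time stands still between calls to the robot, and variables do not carry over. Pictures are saved under pics/ and viewed, at most 10 in all, crops included, and the job is handed in when it is done.

Besides the shell and the picture viewer there is one more tool, called after "Emit:" in YAML: its name, and indented under it one key for each argument. play_rows: Moves the arm, as the interface text tells. Its arguments: {"type":"object","properties":{"xyz":{"type":"array","items":{"type":"array","items":{"type":"number"}}},"rot":{"type":"array","items":{"type":"array","items":{"type":"number"}}},"grip":{"type":"array","items":{"type":"number"}}},"required":["xyz","rot","grip"]}

```bash
mkdir -p pics; ls
python3 - <<'E'
from bench import readout, vision, ctrl
import cv2,numpy as np
print(readout.get_obs())
for n in ("scene","top"):
    c=vision.camera(n); cv2.imwrite(f"pics/{n}0.png",c["color"][:,:,::-1]); np.savez(f"{n}0.npz",**c)
    print(n,c["camera_matrix"],c["extrinsics"])
E
```

```text
pics
{'time_s': 0.0, 'q': array([-1.32927656e+00,  1.81538531e-01,  1.60801081e+00,  1.73200740e-05,
        1.35381058e+00, -2.06292098e-01]), 'dq': array([ 0.00031393,  0.00089162,  0.00012657,  0.00011593, -0.00018862,
       -0.00057453]), 'joint_efforts': array([ 7.41105450e-04, -4.44866395e+01, -3.51337481e+01, -1.58321341e-04,
        9.00549145e-03,  3.06917593e-05]), 'eef_pos': array([ 0.24886836, -0.5177723 ,  0.24938419]), 'eef_rot': array([-8.83647485e-04,  9.75037652e-01,  2.22037825e-01, -7.10940185e-06]), 'wrist_force': array([ 0.22425494, -0.71949356,  0.38609246]), 'torque': array([ 0.00056055,  0.03574672, -0.01953071]), 'grasp_force': 0.0, 'opening': 1.0005987213392131}
scene [[417.21936305   0.         272.47543597]
 [  0.         417.21936305 198.71178867]
 [  0.           0.           1.        ]] [[-0.75805275 -0.42786831  0.49222428  0.04124696]
 [-0.65219196  0.49881858 -0.57081142  0.65091869]
 [-0.0012985  -0.75372988 -0.65718307  0.80438769]
 [ 0.          0.          0.          1.        ]]
top [[425.36044035   0.         277.82795649]
 [  0.         425.36044035 208.69491528]
 [  0.           0.           1.        ]] [[-0.02059203 -0.99446687  0.10301268  0.4702843 ]
 [-0.99909159  0.0243131   0.03499816 -0.00379444]
 [-0.03730907 -0.10219842 -0.99406414  1.03701147]
 [ 0.          0.          0.          1.        ]]
```

View pics/top0.png

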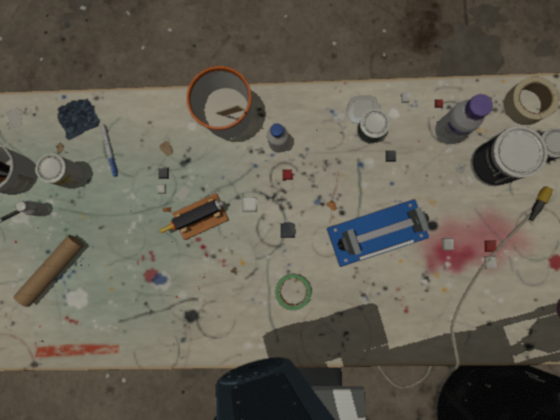

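View pics/scene0.png

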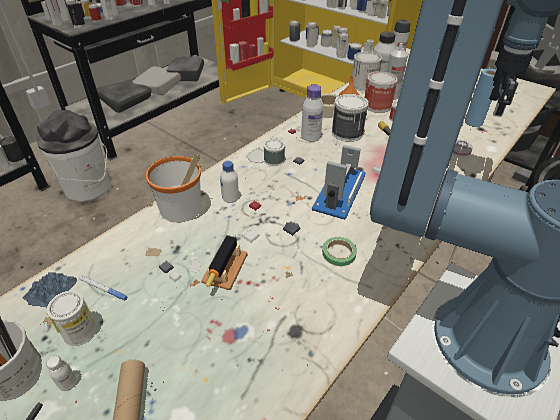

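Top view: the spindle's brass plunger is at about (165,230) and its pin at (225,207). The stand spans (328,265) to (429,200), with plates near (348,243) and (420,220). Next I'll measure both.

```bash
cat > h.py <<'E'
import numpy as np,cv2
def cloud(c):
    d=c["depth"];K=c["camera_matrix"];h,w=d.shape;u,v=np.meshgrid(np.arange(w),np.arange(h))
    P=np.stack([(u-K[0,2])/K[0,0]*d,(v-K[1,2])/K[1,1]*d,d],-1)
    E=c["extrinsics"];return P@E[:3,:3].T+E[:3,3]
def ray(c,uv,z,E=None):
    K=c["camera_matrix"];E=c["extrinsics"] if E is None else E
    uv=np.atleast_2d(uv).astype(float);r=np.c_[(uv-K[[0,1],2][None])/K[0,0],np.ones(len(uv))]@E[:3,:3].T
    return E[:3,3]+r*((z-E[2,3])/r[:,2])[:,None]
E
python3 - <<'E'
from h import *
for n in("top","scene"):
    c=dict(np.load(n+"0.npz"));P=cloud(c);hsv=cv2.cvtColor(c["color"],cv2.COLOR_RGB2HSV)
    box=(P[...,0]>.2)&(P[...,0]<.7)&(c["depth"]>0)
    m=box&(hsv[...,0]>100)&(hsv[...,0]<120)&(hsv[...,1]>150)&(P[...,1]<-.05)&(P[...,1]>-.45)&(P[...,2]<.03)
    p=P[m];print(n,"blue",len(p),p.mean(0),cv2.minAreaRect((p[:,:2]*1000).astype(np.float32)),np.median(p[:,2]))
    # plates
    m=box&(P[...,2]>.05)&(P[...,1]<-.05)&(P[...,1]>-.42)&(P[...,0]<.52)&(P[...,0]>.32)
    k,l,s,ct=cv2.connectedComponentsWithStats(m.astype(np.uint8))
    for i in range(1,k):
        if s[i,4]>25:q=P[l==i];print(" plate",s[i],q[:,2].max(),np.median(q[q[:,2]>q[:,2].max()-.01],axis=0),cv2.minAreaRect((q[q[:,2]>q[:,2].max()-.012][:,:2]*1000).astype(np.float32)))
    # spindle
    m=box&(P[...,1]>.08)&(P[...,1]<.32)&(P[...,2]>.03)&(P[...,2]<.09)&(P[...,0]<.55)&(P[...,0]>.35)
    k,l,s,ct=cv2.connectedComponentsWithStats(m.astype(np.uint8))
    for i in range(1,k):
        if s[i,4]>25:q=P[l==i];print(" sp",s[i],q.mean(0),q[:,2].max(),cv2.minAreaRect((q[:,:2]*1000).astype(np.float32)))
    m2=m&(hsv[...,2]<60);q=P[m2];print(" blk",len(q),q.mean(0) if len(q) else 0,cv2.minAreaRect((q[:,:2]*1000).astype(np.float32)))
c=dict(np.load("top0.npz"))["color"]
a=cv2.resize(c[185:275,150:250],None,fx=4,fy=4,interpolation=2);b=cv2.resize(c[185:275,325:435],None,fx=3.6,fy=4,interpolation=2)
cv2.imwrite("pics/crop.png",np.hstack([a,b])[:,:,::-1])
E
```

```text
top blue 2104 [ 0.51754514 -0.20123829  0.01242262] ((513.6517333984375, -203.97964477539062), (94.06240844726562, 219.3877716064453), 16.942766189575195) 0.01244219810872027
 plate [415 227  13   5  48] 0.11073932043812196 [ 0.51689899 -0.28593905  0.10705056] ((515.9159545898438, -287.0057678222656), (11.91868782043457, 6.776076793670654), 87.9808349609375)
 plate [337 229  62  26 604] 0.1594705863471687 [ 0.4910385  -0.12627968  0.15552436] ((490.7234802246094, -126.59122467041016), (51.66029739379883, 12.22584342956543), 17.333463668823242)
 sp [159 220  38  13 252] [0.53812163 0.26722798 0.05493609] 0.06655986528743008 ((536.7409057617188, 266.588134765625), (25.235309600830078, 86.82830047607422), 0.8521071672439575)
 blk 125 [0.54242808 0.25225618 0.05854602] ((540.1443481445312, 248.7489013671875), (18.49984359741211, 51.303340911865234), 1.6403675079345703)
scene blue 747 [ 0.49195755 -0.16825789  0.01233201] ((511.78143310546875, -200.40005493164062), (97.38322448730469, 224.0250701904297), 16.777904510498047) 0.012627626938833236
 plate [354 148   7  19  70] 0.11308346601381625 [ 0.51545208 -0.2828269   0.10840472] ((516.1699829101562, -287.076416015625), (7.779392719268799, 18.051738739013672), 9.979389190673828)
 plate [324 161  25  39 700] 0.15897258108938317 [ 0.48846587 -0.12280093  0.1556557 ] ((489.3307800292969, -125.64649200439453), (51.40276336669922, 17.286170959472656), 19.304738998413086)
 sp [206 254  23  33 333] [0.53704792 0.2684886  0.05386164] 0.06493648962934617 ((536.1209106445312, 268.35089111328125), (27.431575775146484, 90.26407623291016), 0.08106529712677002)
 blk 177 [0.54083236 0.25472872 0.05690956] ((542.6443481445312, 251.04135131835938), (20.537397384643555, 57.073848724365234), 9.2645902633667)
```

View pics/crop.png

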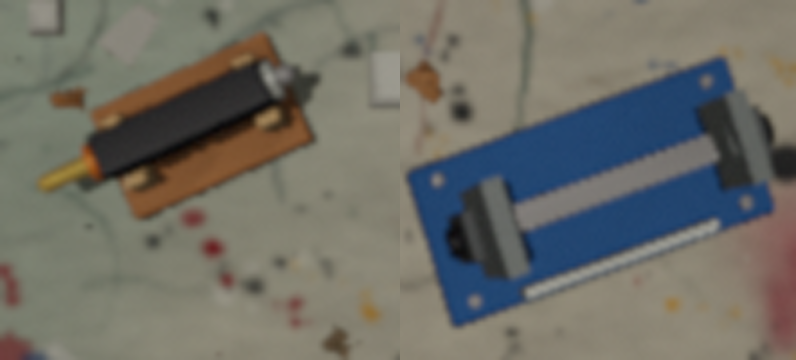

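Run:
```python
from h import *
c=dict(np.load("top0.npz"));hsv=cv2.cvtColor(c["color"],cv2.COLOR_RGB2HSV)
def roi(m,u0,u1,v0,v1):
    o=np.zeros_like(m,np.uint8);o[v0:v1,u0:u1]=m[v0:v1,u0:u1];return o
def big(m):
    cs,_=cv2.findContours(m.astype(np.uint8),0,2);return max(cs,key=cv2.contourArea)
m=roi((hsv[...,2]<75),170,225,195,235)
ct=big(m);print("bar px",cv2.minAreaRect(ct))
r=cv2.minAreaRect((ray(c,ct[:,0],.062)[:,:2]*1000).astype(np.float32));print("bar mm",r)
m=roi((hsv[...,0]>12)&(hsv[...,0]<35)&(hsv[...,1]>130)&(hsv[...,2]>110),155,180,220,240)
p=ray(c,big(m)[:,0],.05)*1000;print("brass",p.min(0),p.max(0),p.mean(0))
m=roi((hsv[...,0]>100)&(hsv[...,0]<120)&(hsv[...,1]>150),320,440,195,270)
h=cv2.convexHull(big(m));q=(ray(c,h[:,0],.012)[:,:2]*1000).astype(np.float32);r=cv2.minAreaRect(q);print("base",r)
from bench import vision
w=vision.camera("wrist");print(w["hand_eye"],w["camera_matrix"])
```

```text
bar px ((196.89682006835938, 216.76612854003906), (18.05617332458496, 60.707489013671875), 66.19405364990234)
bar mm ((557.1901245117188, 218.53387451171875), (42.38835144042969, 140.3582305908203), 22.553726196289062)
brass [526.57450261 277.81606044  50.        ] [544.93949966 308.59588624  50.        ] [533.9329557  292.85846021  50.        ]
base ((513.6809692382812, -204.09762573242188), (93.98255920410156, 219.0877685546875), 16.941579818725586)
[[ 4.49863141e-04 -9.45923843e-01 -3.24388472e-01  8.33283072e-02]
 [ 9.99999777e-01  5.85589790e-04 -3.20789153e-04 -1.02943538e-04]
 [ 4.93400685e-04 -3.24388256e-01  9.45923896e-01 -1.23522028e-01]
 [ 0.00000000e+00  0.00000000e+00  0.00000000e+00  1.00000000e+00]] [[360.14543598   0.         280.82571499]
 [  0.         360.14543598 210.21582292]
 [  0.           0.           1.        ]]
```

Emit:
play_rows:
  xyz:
    - [40,-15,-10]
    - [85,-30,-20]
    - [130,-48,-30]
    - [175,-65,-40]
    - [220,-82,-50]
    - [265,-100,-60]
    - [310,-120,-70]
    - [350,-135,-70]
    - [369,-142,-70]
    - [369,-142,-70]
  rot:
    - [0,0,-0.17]
    - [0,0,-0.34]
    - [0,0,-0.51]
    - [0,0,-0.68]
    - [0,0,-0.85]
    - [0,0,-1.02]
    - [0,0,-1.19]
    - [0,0,-1.36]
    - [0,0,-1.42]
    - [0,0,-1.42]
  grip: [1,1,1,1,1,1,1,1,1,1]

```text
time_s: 1.4
eef_pos: [0.5204, -0.2298, 0.3198]
eef_rot: [-0.0, 0.594, 0.804, -0.0]
wrist_force: [-0.6, 0.5, -0.1]
opening: 1.002
grasp_force: 0.0
```

```bash
cat >> h.py <<'E'
from scipy.spatial.transform import Rotation as R
def wrist(tag):
    from bench import readout,vision
    o=readout.get_obs();c=vision.camera("wrist")
    q=o["eef_rot"];T=np.eye(4);T[:3,:3]=R.from_quat([q[1],q[2],q[3],q[0]]).as_matrix();T[:3,3]=o["eef_pos"]
    c["extrinsics"]=T@c["hand_eye"];np.savez(tag+".npz",**c);cv2.imwrite(f"pics/{tag}.png",c["color"][:,:,::-1])
    x=T[:3,0];print("t",o["time_s"],"tcp",o["eef_pos"].round(4),"yaw",np.degrees(np.arctan2(x[1],x[0])).round(2),"z",T[:3,2].round(4),"F",o["wrist_force"].round(2),"M",o["torque"].round(2),"open",o["opening"],o["grasp_force"]);return c
E
python3 - <<'E'
from h import *
c=wrist("w1");P=cloud(c);hsv=cv2.cvtColor(c["color"],cv2.COLOR_RGB2HSV)
m=(hsv[...,0]>100)&(hsv[...,0]<120)&(hsv[...,1]>150)&(abs(P[...,2]-.012)<.006)&(c["depth"]>0)
p=P[m];print("blue",len(p),cv2.minAreaRect((p[:,:2]*1000).astype(np.float32)),np.median(p[:,2]))
m=(P[...,2]>.06)&(P[...,2]<.175)&(c["depth"]>0)
k,l,s,ct=cv2.connectedComponentsWithStats(m.astype(np.uint8))
for i in range(1,k):
    if s[i,4]>60:
        q=P[l==i];zt=np.percentile(q[:,2],95);t=q[abs(q[:,2]-zt)<.004];print(s[i],q[:,2].max(),np.median(t[:,2]),cv2.minAreaRect((t[:,:2]*1000).astype(np.float32)))
E
```

```text
t 1.4 tcp [ 0.5204 -0.2298  0.3198] yaw 107.06 z [-9.e-04  3.e-04 -1.e+00] F [-0.56  0.47 -0.13] M [-0.05 -0.01 -0.05] open 1.002280844282911 0.0
blue 5216 ((508.2477111816406, -187.53675842285156), (92.99554443359375, 185.07424926757812), 16.85795783996582) 0.012040939605111017
[ 247   32   71   37 1937] 0.1577698431657515 0.15533882343498068 ((489.3482666015625, -127.12222290039062), (51.7717170715332, 12.17570972442627), 16.628652572631836)
[470 178  61  58 477] 0.06293979199470118 0.06060803878688048 ((770.3146362304688, -199.36581420898438), (61.1513557434082, 67.76165771484375), 6.464052677154541)
[469 188  15  30 111] 0.06209315318187009 0.06068797108766222 ((737.3898315429688, -203.2963409423828), (9.057441711425781, 34.60252380371094), 6.580276012420654)
[ 256  211   52   32 1408] 0.10955669816243174 0.10719043748253843 ((536.4548950195312, -281.4728088378906), (51.37751007080078, 12.835356712341309), 16.909332275390625)
[ 292  352   92   68 4012] 0.12718445056191713 0.12378411792116073 ((669.3161010742188, -452.494873046875), (32.462432861328125, 83.6657943725586), 85.05747985839844)
```

View pics/w1.png

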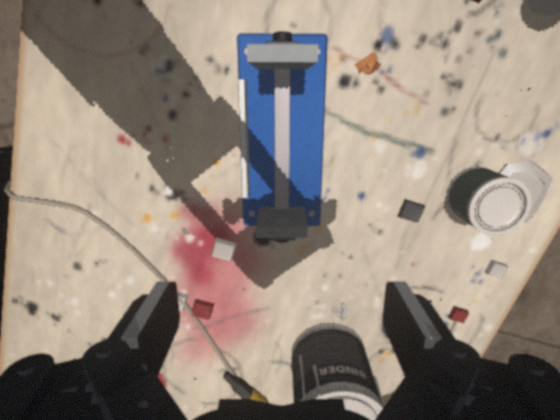

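The tall plate's top is at (283,55) and the short plate's at (281,222). From these the stand origin is about (0.5155, -0.2129), its y axis is at 107.0° and the sockets are near z = 0.093. Next is the spindle.

Emit:
play_rows:
  xyz:
    - [50,20,0]
    - [100,40,0]
    - [150,60,0]
    - [200,80,10]
    - [250,100,20]
    - [300,120,40]
    - [350,142,70]
    - [400,162,100]
    - [420,170,120]
    - [420,170,120]
  rot:
    - [0,0,-0.01]
    - [0,0,-0.02]
    - [0,0,-0.03]
    - [0,0,-0.04]
    - [0,0,-0.05]
    - [0,0,-0.06]
    - [0,0,-0.07]
    - [0,0,-0.07]
    - [0,0,-0.07]
    - [0,0,-0.07]
  grip: [1,1,1,1,1,1,1,1,1,1]

```text
time_s: 2.7
eef_pos: [0.5586, 0.2204, 0.1979]
eef_rot: [-0.001, 0.566, 0.824, -0.002]
wrist_force: [-0.4, -0.9, 0.9]
opening: 1.0
grasp_force: 0.0
```

Run:
```python
from h import *
c=wrist("w2");P=cloud(c);hsv=cv2.cvtColor(c["color"],cv2.COLOR_RGB2HSV)
m=(abs(P[...,2]-.06)<.006)&(c["depth"]>0)&(np.hypot(P[...,0]-.56,P[...,1]-.22)<.1)
k,l,s,ct=cv2.connectedComponentsWithStats(m.astype(np.uint8))
for i in range(1,k):
    if s[i,4]>100:
        q=P[l==i];print(s[i],np.median(q,axis=0),cv2.minAreaRect((q[:,:2]*1000).astype(np.float32)))
```

```text
t 2.7 tcp [0.5586 0.2204 0.1979] yaw 111.0 z [-0.0044 -0.0012 -1.    ] F [-0.4  -0.87  0.94] M [ 0.02 -0.   -0.09] open 1.0004313742779258 0.0
[281  73   9  41 125] [0.53178156 0.29706151 0.05448244] ((531.8814086914062, 295.3432312011719), (5.690629005432129, 26.854257583618164), 21.434167861938477)
[ 268  114   41  157 5437] [0.55980945 0.23201769 0.06180688] ((562.7776489257812, 224.72181701660156), (28.01318359375, 125.62716674804688), 23.30927276611328)
```

View pics/w2.png

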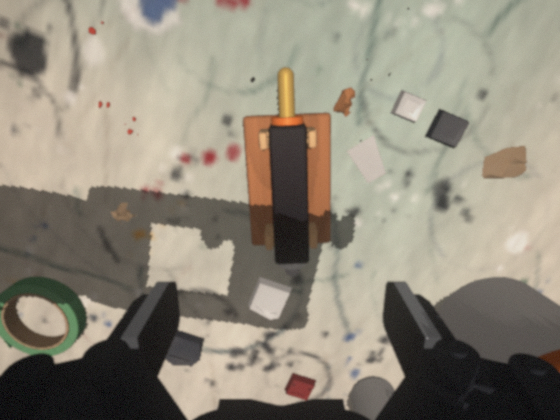

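The black bar runs from (288,125) to (290,262), with the orange cap at (287,121) and the brass tip at (286,70). I'll refine the axis and middle.

Run:
```python
from h import *
c=dict(np.load("w2.npz"));P=cloud(c);hsv=cv2.cvtColor(c["color"],cv2.COLOR_RGB2HSV)
m=(abs(P[...,2]-.062)<.0035)&(hsv[...,2]<90)&(np.hypot(P[...,0]-.56,P[...,1]-.22)<.1)
ct=max(cv2.findContours(m.astype(np.uint8),0,1)[0],key=cv2.contourArea)
print(cv2.minAreaRect((ray(c,ct[:,0],.062)[:,:2]*1000).astype(np.float32)))
o=np.zeros(m.shape,bool);o[60:135,270:305]=1
for nm,mm,z in(("orange",(hsv[...,0]<13)&(hsv[...,1]>180)&(hsv[...,2]>150),.058),("brass",(hsv[...,0]>14)&(hsv[...,0]<32)&(hsv[...,1]>130)&(hsv[...,2]>120),.05)):
    v,u=np.nonzero(mm&o);q=ray(c,np.c_[u,v],z);print(nm,len(u),u.min(),u.max(),v.min(),v.max(),q.mean(0))
    if nm=="brass":print(ray(c,[[u[v==v.min()].mean(),v.min()-.5]],.048))
```

```text
((562.4837036132812, 225.46661376953125), (27.614765167236328, 109.78653717041016), 23.25037384033203)
orange 154 272 301 117 125 [0.53996596 0.27857534 0.058     ]
brass 639 279 294 69 117 [0.53247537 0.29536413 0.05      ]
[[0.52625568 0.31097311 0.048     ]]
```

Emit:
play_rows:
  xyz:
    - [1,2,15]
    - [2,3,35]
    - [3,4,55]
    - [3,4,75]
    - [3,4,90]
    - [3,4,100]
    - [3,4,100]
    - [3,4,100]
    - [3,4,100]
    - [3,4,100]
  rot:
    - [0,0,-0.02]
    - [0,0,-0.039]
    - [0,0,-0.039]
    - [0,0,-0.039]
    - [0,0,-0.039]
    - [0,0,-0.039]
    - [0,0,-0.039]
    - [0,0,-0.039]
    - [0,0,-0.039]
    - [0,0,-0.039]
  grip: [1,1,1,1,1,1,1,1,1,1]

```text
time_s: 4.0
eef_pos: [0.5628, 0.2252, 0.1009]
eef_rot: [0.0, 0.55, 0.835, 0.0]
wrist_force: [-0.3, -0.3, 0.1]
opening: 1.002
grasp_force: 0.0
```

Run:
```python
from h import *
c=wrist("w3");P=cloud(c);hsv=cv2.cvtColor(c["color"],cv2.COLOR_RGB2HSV)
m=(abs(P[...,2]-.062)<.0035)&(hsv[...,2]<90)&(np.hypot(P[...,0]-.56,P[...,1]-.22)<.1)
ct=max(cv2.findContours(m.astype(np.uint8),0,1)[0],key=cv2.contourArea)
print(cv2.boundingRect(ct),cv2.minAreaRect((ray(c,ct[:,0],.062)[:,:2]*1000).astype(np.float32)))
```

```text
t 4.0 tcp [0.5628 0.2252 0.1009] yaw 113.27 z [ 1.e-03  2.e-04 -1.e+00] F [-0.29 -0.35  0.14] M [ 0.03  0.05 -0.03] open 1.0022156443348333 0.0
(252, 152, 60, 199) ((562.0171508789062, 226.3980712890625), (27.46971321105957, 109.13975524902344), 23.347808837890625)
```

Emit:
play_rows:
  xyz:
    - [1,0,15]
    - [1,0,30]
    - [1,0,45]
    - [1,0,54]
    - [1,0,54]
    - [1,0,54]
    - [1,0,54]
    - [1,0,54]
    - [1,0,54]
    - [1,0,54]
  rot:
    - [0,0,0]
    - [0,0,0]
    - [0,0,0]
    - [0,0,0]
    - [0,0,0]
    - [0,0,0]
    - [0,0,0]
    - [0,0,0]
    - [0,0,0]
    - [0,0,0]
  grip: [1,1,1,1,1,0,0,0,0,0]

```text
time_s: 5.3
eef_pos: [0.5626, 0.2261, 0.047]
eef_rot: [0.0, 0.55, 0.835, 0.001]
wrist_force: [0.4, 0.8, 3.2]
opening: 0.315
grasp_force: 59.7
```

Emit:
play_rows:
  xyz:
    - [0,0,0]
    - [0,0,0]
    - [0,0,0]
    - [0,0,0]
    - [0,0,-5]
    - [0,0,-20]
    - [0,0,-50]
    - [0,0,-80]
    - [0,0,-100]
    - [0,0,-100]
  rot:
    - [0,0,0]
    - [0,0,0]
    - [0,0,0]
    - [0,0,0]
    - [0,0,0]
    - [0,0,0]
    - [0,0,0]
    - [0,0,0]
    - [0,0,0]
    - [0,0,0]
  grip: [0,0,0,0,0,0,0,0,0,0]

```text
time_s: 6.55
eef_pos: [0.5631, 0.2262, 0.1483]
eef_rot: [0.001, 0.55, 0.835, 0.001]
wrist_force: [-0.3, 0.5, -2.6]
opening: 0.317
grasp_force: 61.5
```

```bash
cat >> h.py <<'E'
def spindle(tag):
    c=wrist(tag);hsv=cv2.cvtColor(c["color"],cv2.COLOR_RGB2HSV)
    he=c["hand_eye"];d=c["depth"];K=c["camera_matrix"];u,v=np.meshgrid(np.arange(560),np.arange(420))
    P=np.stack([(u-K[0,2])/K[0,0]*d,(v-K[1,2])/K[1,1]*d,d],-1)@he[:3,:3].T+he[:3,3]
    near=(d>0)&(abs(P[...,2]+.014)<.02)&(abs(P[...,1])<.03)
    b=near&(hsv[...,2]<90)&(abs(P[...,0]-.04)<.012)
    print("bar top tool z",np.median(P[b][:,2]) if b.any() else None,"y",(P[b][:,1].min(),P[b][:,1].max()) if b.any() else None,b.sum())
    a=(d>0)&(abs(P[...,1])<.03)&(abs(P[...,2])<.03)&(hsv[...,2]>110)&(hsv[...,1]>150)
    br=a&(hsv[...,0]>13)&(hsv[...,0]<33);og=a&(hsv[...,0]<12)
    for n,m in(("brass",br),("orange",og)):
        q=P[m]
        if len(q):print(n,len(q),"x",q[:,0].min().round(4),q[:,0].max().round(4),"y",np.median(q[:,1]).round(4),"ztop",np.percentile(q[:,2],5).round(4))
    q=P[b]
    if len(q):print("slope dz/dx",np.polyfit(q[:,0],q[:,2],1)[0])
    return c
E
python3 -c "
from h import *
spindle('w4')"
```

```text
t 6.55 tcp [0.5631 0.2262 0.1483] yaw 113.26 z [ 3.4e-03  6.0e-04 -1.0e+00] F [-0.28  0.47 -2.57] M [-0.02 -0.02 -0.03] open 0.31685869328904137 61.539466381073
bar top tool z -0.014839264248977274 y (np.float64(-0.014627397792666223), np.float64(0.013410397448759517)) 5703
brass 88 x 0.0591 0.0695 y -0.0009 ztop -0.0079
orange 1063 x 0.0534 0.0598 y -0.0013 ztop -0.0126
slope dz/dx -0.0026908791944051567
```

View pics/w4.png

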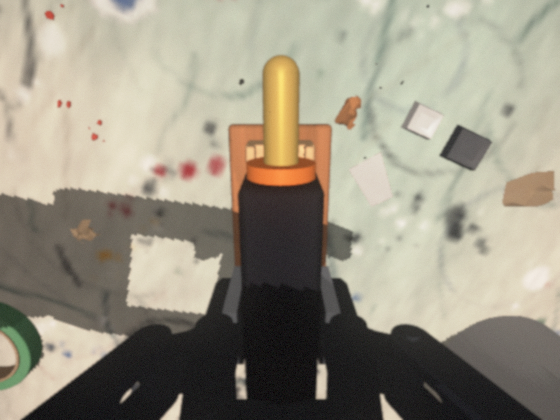

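The spindle is gripped straight and centred: orange cap at (282,172), brass tip at (281,60). Next I carry it to the dispenser.

Emit:
play_rows:
  xyz:
    - [-20,-11,-40]
    - [-65,-35,-72]
    - [-115,-62,-72]
    - [-165,-89,-72]
    - [-215,-116,-72]
    - [-265,-143,-72]
    - [-315,-170,-72]
    - [-360,-195,-72]
    - [-392,-212,-72]
    - [-405,-219,-72]
  rot:
    - [0,0,0]
    - [0,0,0.02]
    - [0,0,0.04]
    - [0,0,0.06]
    - [0,0,0.08]
    - [0,0,0.1]
    - [0,0,0.109]
    - [0,0,0.109]
    - [0,0,0.109]
    - [0,0,0.109]
  grip: [0,0,0,0,0,0,0,0,0,0]

```text
time_s: 7.85
eef_pos: [0.5196, -0.2341, 0.2165]
eef_rot: [-0.002, 0.596, 0.803, -0.0]
wrist_force: [-0.1, 0.8, -3.3]
opening: 0.319
grasp_force: 61.6
```

Emit:
play_rows:
  xyz:
    - [0,0,0]
    - [0,0,0]
    - [0,0,0]
    - [0,0,0]
    - [0,0,0]
    - [0,0,0]
    - [0,0,0]
    - [0,0,0]
    - [0,0,0]
    - [0,0,0]
  rot:
    - [0,0,0]
    - [0,0,0]
    - [0,0,0]
    - [0,0,0]
    - [0,0,0]
    - [0,0,0]
    - [0,0,0]
    - [0,0,0]
    - [0,0,0]
    - [0,0,0]
  grip: [0,0,0,0,0,0,0,0,0,0]

```text
time_s: 9.1
eef_pos: [0.5207, -0.2326, 0.2183]
eef_rot: [-0.0, 0.595, 0.804, 0.0]
wrist_force: [-0.3, -0.2, -2.1]
opening: 0.316
grasp_force: 61.6
```

Run:
```python
from h import *
c=spindle('w5');P=cloud(c)
m=(P[...,2]>.145)&(P[...,2]<.165)&(c["depth"]>0)&(np.hypot(P[...,0]-.489,P[...,1]+.127)<.05)
q=P[m];print(len(q),np.median(q[:,2]),cv2.minAreaRect((q[:,:2]*1000).astype(np.float32)))
```

```text
t 9.1 tcp [ 0.5207 -0.2326  0.2183] yaw 107.01 z [-0.  0. -1.] F [-0.27 -0.24 -2.13] M [ 0.02 -0.    0.01] open 0.3160798851748708 61.57536864280701
bar top tool z -0.014854365067820063 y (np.float64(-0.01452613623240666), np.float64(0.013438040195834623)) 5728
brass 200 x 0.0547 0.0602 y -0.0004 ztop -0.0138
orange 845 x 0.0539 0.0597 y -0.0017 ztop -0.0125
slope dz/dx -0.0025473795721498924
3438 0.15523853059786985 ((489.2212219238281, -127.13777923583984), (52.22418975830078, 12.329341888427734), 16.82322883605957)
```

View pics/w5.png

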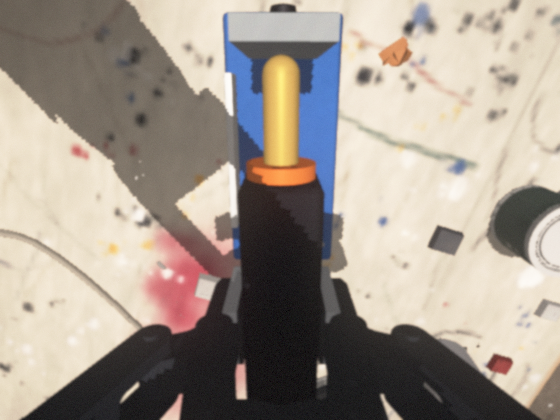

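The plunger tip (281,60) faces the tall plate (283,28), about 10 mm short of it and 1 mm to one side. I'll lower the spindle with a 1 mm correction.

Emit:
play_rows:
  xyz:
    - [0,1,15]
    - [0,1,35]
    - [0,1,55]
    - [0,1,72]
    - [0,1,84]
    - [0,1,84]
    - [0,1,84]
    - [0,1,84]
    - [0,1,84]
    - [0,1,84]
  rot:
    - [0,0,0]
    - [0,0,0]
    - [0,0,0]
    - [0,0,0]
    - [0,0,0]
    - [0,0,0]
    - [0,0,0]
    - [0,0,0]
    - [0,0,0]
    - [0,0,0]
  grip: [0,0,0,0,0,0,0,0,0,0]

```text
time_s: 10.4
eef_pos: [0.5219, -0.2324, 0.1346]
eef_rot: [0.0, 0.595, 0.804, 0.0]
wrist_force: [-0.2, 0.5, -2.0]
opening: 0.32
grasp_force: 61.6
```

Emit:
play_rows:
  xyz:
    - [4,0,0]
    - [8,0,0]
    - [10,0,0]
    - [12,0,0]
    - [14,0,0]
    - [16,0,0]
    - [18,0,0]
    - [18,0,0]
    - [18,0,0]
    - [18,0,0]
  rot:
    - [0,0,0]
    - [0,0,0]
    - [0,0,0]
    - [0,0,0]
    - [0,0,0]
    - [0,0,0]
    - [0,0,0]
    - [0,0,0]
    - [0,0,0]
    - [0,0,0]
  grip: [0,0,0,0,0,0,0,0,0,0]

```text
time_s: 11.65
eef_pos: [0.5166, -0.2153, 0.1344]
eef_rot: [0.0, 0.595, 0.804, -0.0]
wrist_force: [0.6, -4.7, -2.9]
opening: 0.318
grasp_force: 61.5
```

```bash
cat >> h.py <<'E'
def st(ref=(-.27,-.24,-2.13)):
    from bench import readout
    o=readout.get_obs();F=o["wrist_force"]-np.array(ref);y=np.array([-.2924,.9563,0]);x=np.array([.9563,.2924,0])
    d=o["eef_pos"]-np.array([.5155,-.2129,0]);print("t",o["time_s"],"stand xyz mm",(np.array([d@x,d@y,d[2]])*1000).round(1),"F stand",np.array([F@x,F@y,F[2]]).round(2),"M",(o["torque"][:2]@np.c_[x,y][:2]).round(3),o["torque"][2].round(3),"rot",o["eef_rot"].round(4))
E
python3 -c "
from h import *
st()"
```

```text
t 11.65 stand xyz mm [  0.3  -2.6 134.4] F stand [-0.52 -4.52 -0.8 ] M [-0.718  0.039] 0.015 rot [ 2.000e-04  5.947e-01  8.039e-01 -0.000e+00]
```

Emit:
play_rows:
  xyz:
    - [2,0,0]
    - [4,0,0]
    - [6,0,0]
    - [8,0,0]
    - [10,0,0]
    - [12,0,0]
    - [12.5,0,0]
    - [12.5,0,0]
    - [12.5,0,0]
    - [12.5,0,0]
  rot:
    - [0,0,0]
    - [0,0,0]
    - [0,0,0]
    - [0,0,0]
    - [0,0,0]
    - [0,0,0]
    - [0,0,0]
    - [0,0,0]
    - [0,0,0]
    - [0,0,0]
  grip: [0,0,0,0,0,0,0,0,0,0]

```text
time_s: 12.9
eef_pos: [0.5133, -0.2046, 0.1347]
eef_rot: [0.001, 0.595, 0.804, -0.001]
wrist_force: [1.1, -9.5, -4.3]
opening: 0.318
grasp_force: 61.4
```

```bash
python3 -c "
from h import *
st();spindle('w6')"
```

```text
t 12.9 stand xyz mm [  0.4   8.6 134.7] F stand [-1.37 -9.22 -2.2 ] M [-1.514  0.177] 0.054 rot [ 1.400e-03  5.947e-01  8.039e-01 -7.000e-04]
t 12.9 tcp [ 0.5133 -0.2046  0.1347] yaw 107.01 z [ 0.0015 -0.0027 -1.    ] F [ 1.12 -9.45 -4.33] M [-1.5  -0.27  0.05] open 0.3183643560989553 61.42317295074463
bar top tool z -0.014785614009182352 y (np.float64(-0.014753801637119042), np.float64(0.013452093729453638)) 5701
brass 202 x 0.0548 0.0603 y -0.0007 ztop -0.0139
orange 846 x 0.0537 0.0598 y -0.0004 ztop -0.0123
slope dz/dx 0.000385969641335459
```

View pics/w6.png

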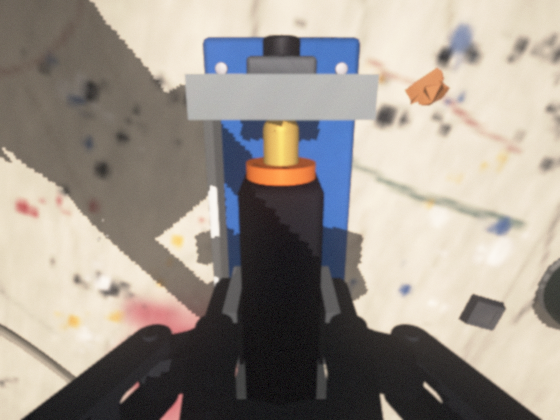

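The brass plunger now bears on the tall plate at (281,122), centred, and the force gives about 18 mm of compression. I'll lower it along the face.

Emit:
play_rows:
  xyz:
    - [1,0,0]
    - [1,0,4]
    - [1,0,8]
    - [1,0,12]
    - [1,0,16]
    - [1,0,19]
    - [1,0,22]
    - [1,0,24]
    - [1,0,25]
    - [1,0,25]
  rot:
    - [0,0,0]
    - [0,0,0]
    - [0,0,0]
    - [0,0,0]
    - [0,0,0]
    - [0,0,0]
    - [0,0,0]
    - [0,0,0]
    - [0,0,0]
    - [0,0,0]
  grip: [0,0,0,0,0,0,0,0,0,0]

```text
time_s: 14.2
eef_pos: [0.5139, -0.2039, 0.1105]
eef_rot: [0.002, 0.595, 0.804, -0.0]
wrist_force: [2.8, -9.2, -2.3]
opening: 0.318
grasp_force: 61.8
```

```bash
python3 -c "
from h import *
st()"
```

```text
t 14.2 stand xyz mm [  1.1   9.1 110.5] F stand [ 0.31 -9.47 -0.19] M [-1.454 -0.118] -0.044 rot [ 2.400e-03  5.949e-01  8.038e-01 -3.000e-04]
```

Emit:
play_rows:
  xyz:
    - [0,-0.5,0.6]
    - [0,-0.5,1.2]
    - [0,-0.5,1.8]
    - [0,-0.5,2.4]
    - [0,-0.5,3]
    - [0,-0.5,3.6]
    - [0,-0.5,4.2]
    - [0,-0.5,5]
    - [0,-0.5,5]
    - [0,-0.5,5]
  rot:
    - [0,0,0]
    - [0,0,0]
    - [0,0,0]
    - [0,0,0]
    - [0,0,0]
    - [0,0,0]
    - [0,0,0]
    - [0,0,0]
    - [0,0,0]
    - [0,0,0]
  grip: [0,0,0,0,0,0,0,0,0,0]

```text
time_s: 15.45
eef_pos: [0.5135, -0.2041, 0.1056]
eef_rot: [0.002, 0.595, 0.804, -0.0]
wrist_force: [2.8, -8.8, -1.2]
opening: 0.325
grasp_force: 61.8
```

```bash
python3 -c "
from h import *
st()"
```

```text
t 15.45 stand xyz mm [  0.7   9.  105.6] F stand [ 0.46 -9.05  0.95] M [-1.366 -0.113] -0.013 rot [ 2.400e-03  5.949e-01  8.038e-01 -2.000e-04]
```

Emit:
play_rows:
  xyz:
    - [0,0,0.5]
    - [0,0,1]
    - [0,0,1.5]
    - [0,0,2]
    - [0,0,2.5]
    - [0,0,3]
    - [0,0,3.5]
    - [0,0,4]
    - [0,0,4]
    - [0,0,4]
  rot:
    - [0,0,0]
    - [0,0,0]
    - [0,0,0]
    - [0,0,0]
    - [0,0,0]
    - [0,0,0]
    - [0,0,0]
    - [0,0,0]
    - [0,0,0]
    - [0,0,0]
  grip: [0,0,0,0,0,0,0,0,0,0]

```text
time_s: 16.7
eef_pos: [0.5135, -0.2041, 0.1015]
eef_rot: [0.002, 0.595, 0.804, -0.0]
wrist_force: [2.3, -8.8, -1.7]
opening: 0.321
grasp_force: 61.8
```

```bash
python3 -c "
from h import *
st()"
```

```text
t 16.7 stand xyz mm [  0.7   9.1 101.5] F stand [-0.06 -8.92  0.45] M [-1.32  -0.085] -0.082 rot [ 2.400e-03  5.949e-01  8.038e-01 -2.000e-04]
```

Emit:
play_rows:
  xyz:
    - [0,0,0.4]
    - [0,0,0.8]
    - [0,0,1.2]
    - [0,0,1.6]
    - [0,0,2]
    - [0,0,2.4]
    - [0,0,2.8]
    - [0,0,3]
    - [0,0,3]
    - [0,0,3]
  rot:
    - [0,0,0]
    - [0,0,0]
    - [0,0,0]
    - [0,0,0]
    - [0,0,0]
    - [0,0,0]
    - [0,0,0]
    - [0,0,0]
    - [0,0,0]
    - [0,0,0]
  grip: [0,0,0,0,0,0,0,0,0,0]

```text
time_s: 17.95
eef_pos: [0.5123, -0.2029, 0.0966]
eef_rot: [0.001, 0.595, 0.804, -0.0]
wrist_force: [3.0, -7.1, -10.9]
opening: 0.317
grasp_force: 60.5
```

```bash
python3 -c "
from h import *
st()"
```

```text
t 17.95 stand xyz mm [-0.1 10.5 96.6] F stand [ 1.11 -7.47 -8.77] M [-1.748 -0.294] -0.158 rot [ 7.000e-04  5.949e-01  8.038e-01 -2.000e-04]
```

The downward pull shows the dome is at the socket's upper lip. I'll go a little lower.

Emit:
play_rows:
  xyz:
    - [0,0,0.3]
    - [0,0,0.6]
    - [0,0,0.9]
    - [0,0,1.2]
    - [0,0,1.5]
    - [0,0,1.5]
    - [0,0,1.5]
    - [0,0,1.5]
    - [0,0,1.5]
    - [0,0,1.5]
  rot:
    - [0,0,0]
    - [0,0,0]
    - [0,0,0]
    - [0,0,0]
    - [0,0,0]
    - [0,0,0]
    - [0,0,0]
    - [0,0,0]
    - [0,0,0]
    - [0,0,0]
  grip: [0,0,0,0,0,0,0,0,0,0]

```text
time_s: 19.2
eef_pos: [0.5126, -0.2032, 0.096]
eef_rot: [0.001, 0.595, 0.804, -0.0]
wrist_force: [2.3, -6.8, -5.1]
opening: 0.325
grasp_force: 61.2
```

```bash
python3 -c "
from h import *
st()"
```

```text
t 19.2 stand xyz mm [ 0.1 10.1 96. ] F stand [ 0.56 -7.02 -2.98] M [-1.297 -0.023] -0.013 rot [ 1.000e-03  5.948e-01  8.039e-01 -2.000e-04]
```

Emit:
play_rows:
  xyz:
    - [0,0,0.3]
    - [0,0,0.6]
    - [0,0,0.8]
    - [0,0,0.8]
    - [0,0,0.8]
    - [0,0,0.8]
    - [0,0,0.8]
    - [0,0,0.8]
    - [0,0,0.8]
    - [0,0,0.8]
  rot:
    - [0,0,0]
    - [0,0,0]
    - [0,0,0]
    - [0,0,0]
    - [0,0,0]
    - [0,0,0]
    - [0,0,0]
    - [0,0,0]
    - [0,0,0]
    - [0,0,0]
  grip: [0,0,0,0,0,0,0,0,0,0]

```text
time_s: 20.45
eef_pos: [0.5127, -0.2034, 0.0956]
eef_rot: [0.001, 0.595, 0.804, -0.0]
wrist_force: [1.3, -6.8, -3.4]
opening: 0.324
grasp_force: 61.5
```

```bash
python3 -c "
from h import *
st();spindle('w7')"
```

```text
t 20.45 stand xyz mm [ 0.2  9.9 95.6] F stand [-0.42 -6.73 -1.29] M [-1.136  0.074] 0.073 rot [ 1.200e-03  5.948e-01  8.039e-01 -2.000e-04]
t 20.45 tcp [ 0.5127 -0.2034  0.0956] yaw 107.01 z [ 0.0017 -0.0018 -1.    ] F [ 1.29 -6.8  -3.42] M [-1.11 -0.26  0.07] open 0.3235228258350003 61.48235321044922
bar top tool z -0.014589522964503249 y (np.float64(-0.014578361840243102), np.float64(0.01348998851786789)) 5709
brass 196 x 0.055 0.0597 y -0.0004 ztop -0.0133
orange 847 x 0.0538 0.0597 y -0.0007 ztop -0.0122
slope dz/dx 0.005083950787995464
```

Emit:
play_rows:
  xyz:
    - [0,0,0.4]
    - [0,0,0.8]
    - [0,0,1.2]
    - [0,0,1.6]
    - [0,0,2]
    - [0,0,2]
    - [0,0,2]
    - [0,0,2]
    - [0,0,2]
    - [0,0,2]
  rot:
    - [0,0,0]
    - [0,0,0]
    - [0,0,0]
    - [0,0,0]
    - [0,0,0]
    - [0,0,0]
    - [0,0,0]
    - [0,0,0]
    - [0,0,0]
    - [0,0,0]
  grip: [0,0,0,0,0,0,0,0,0,0]

```text
time_s: 21.75
eef_pos: [0.5131, -0.2035, 0.094]
eef_rot: [0.002, 0.595, 0.804, -0.0]
wrist_force: [2.4, -6.6, -0.7]
opening: 0.32
grasp_force: 61.8
```

```bash
python3 -c "
from h import *
st()"
```

```text
t 21.75 stand xyz mm [ 0.5  9.7 94. ] F stand [ 0.66 -6.88  1.48] M [-0.921  0.008] 0.009 rot [ 1.600e-03  5.949e-01  8.038e-01 -1.000e-04]
```

The pull is gone, so the plunger is centred in its socket. Now I ease the pin into the short plate.

Emit:
play_rows:
  xyz:
    - [-0.7,0,0]
    - [-1.4,0,0]
    - [-2.1,0,0]
    - [-2.8,0,0]
    - [-3.5,0,0]
    - [-4.2,0,0]
    - [-5,0,0]
    - [-5.5,0,0]
    - [-6,0,0]
    - [-6,0,0]
  rot:
    - [0,0,0]
    - [0,0,0]
    - [0,0,0]
    - [0,0,0]
    - [0,0,0]
    - [0,0,0]
    - [0,0,0]
    - [0,0,0]
    - [0,0,0]
    - [0,0,0]
  grip: [0,0,0,0,0,0,0,0,0,0]

```text
time_s: 23.0
eef_pos: [0.5145, -0.2085, 0.0936]
eef_rot: [0.001, 0.595, 0.804, 0.0]
wrist_force: [1.5, -5.2, -0.7]
opening: 0.318
grasp_force: 61.8
```

```bash
python3 -c "
from h import *
st()"
```

```text
t 23.0 stand xyz mm [ 0.4  4.5 93.6] F stand [ 0.24 -5.29  1.42] M [-0.617  0.004] -0.033 rot [9.000e-04 5.949e-01 8.038e-01 2.000e-04]
```

Emit:
play_rows:
  xyz:
    - [-0.6,0,0]
    - [-1.2,0,0]
    - [-1.8,0,0]
    - [-2.4,0,0]
    - [-3,0,0]
    - [-3.5,0,0]
    - [-4,0,0]
    - [-4,0,0]
    - [-4,0,0]
    - [-4,0,0]
  rot:
    - [0,0,0]
    - [0,0,0]
    - [0,0,0]
    - [0,0,0]
    - [0,0,0]
    - [0,0,0]
    - [0,0,0]
    - [0,0,0]
    - [0,0,0]
    - [0,0,0]
  grip: [0,0,0,0,0,0,0,0,0,0]

```text
time_s: 24.25
eef_pos: [0.5149, -0.2118, 0.0929]
eef_rot: [-0.0, 0.595, 0.804, -0.0]
wrist_force: [1.8, -3.0, -0.7]
opening: 0.316
grasp_force: 61.8
```

```bash
python3 -c "
from h import *
st()"
```

```text
t 24.25 stand xyz mm [-0.3  1.2 92.9] F stand [ 1.19 -3.3   1.46] M [-0.576 -0.096] -0.049 rot [-1.000e-04  5.947e-01  8.040e-01 -0.000e+00]
```

Emit:
play_rows:
  xyz:
    - [-0.5,0,0.5]
    - [-0.5,0,1]
    - [-0.5,0,1]
    - [-0.5,0,1]
    - [-0.5,0,1]
    - [-0.5,0,1]
    - [-0.5,0,1]
    - [-0.5,0,1]
    - [-0.5,0,1]
    - [-0.5,0,1]
  rot:
    - [0,0,0]
    - [0,0,0]
    - [0,0,0]
    - [0,0,0]
    - [0,0,0]
    - [0,0,0]
    - [0,0,0]
    - [0,0,0]
    - [0,0,0]
    - [0,0,0]
  grip: [0,0,0,0.4,0.5,0.6,0.8,1,1,1]

```text
time_s: 25.5
eef_pos: [0.5151, -0.2124, 0.092]
eef_rot: [0.0, 0.595, 0.804, 0.0]
wrist_force: [0.7, 0.6, 1.2]
opening: 1.0
grasp_force: 0.0
```

```bash
python3 -c "
from h import *
st();spindle('w8')"
```

```text
t 25.5 stand xyz mm [-0.2  0.6 92. ] F stand [1.15 0.49 3.28] M [ 0.021 -0.021] -0.026 rot [0.     0.5947 0.8039 0.    ]
t 25.5 tcp [ 0.5151 -0.2124  0.092 ] yaw 107.02 z [ 0.  0. -1.] F [0.68 0.56 1.15] M [ 0.03 -0.01 -0.03] open 1.000334246056669 0.0
bar top tool z -0.013209276637408687 y (np.float64(-0.014528238823113966), np.float64(0.013637409014353005)) 5600
brass 248 x 0.0543 0.0597 y -0.0004 ztop -0.0117
orange 778 x 0.0536 0.0594 y -0.0007 ztop -0.0107
slope dz/dx 0.018541199651690588
```

View pics/w8.png

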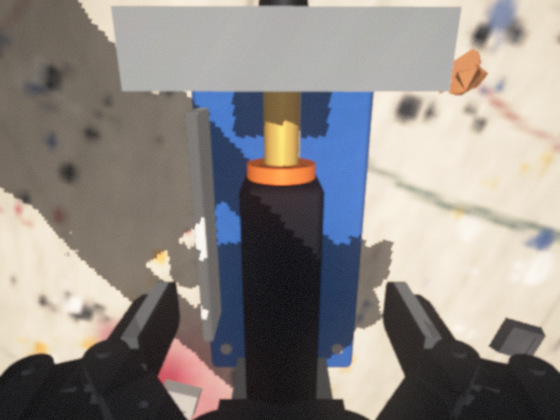

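The spindle stays in place with the fingers open: cap at (281,172), middle at about y = 0. I'll retreat and check.

Emit:
play_rows:
  xyz:
    - [0,0,-10]
    - [0,0,-25]
    - [0,0,-50]
    - [0,0,-80]
    - [0,0,-115]
    - [0,0,-150]
    - [0,0,-180]
    - [0,0,-200]
    - [0,0,-200]
    - [0,0,-200]
  rot:
    - [0,0,0]
    - [0,0,0]
    - [0,0,0]
    - [0,0,0]
    - [0,0,0]
    - [0,0,0]
    - [0,0,0]
    - [0,0,0]
    - [0,0,0]
    - [0,0,0]
  grip: [1,1,1,1,1,1,1,1,1,1]

```text
time_s: 26.8
eef_pos: [0.5147, -0.2122, 0.2916]
eef_rot: [-0.0, 0.595, 0.804, -0.0]
wrist_force: [-0.1, 0.0, -0.9]
opening: 1.003
grasp_force: 0.0
```

Run:
```python
from h import *
c=wrist('w9');P=cloud(c);hsv=cv2.cvtColor(c["color"],cv2.COLOR_RGB2HSV)
d=P-np.array([.5155,-.2129,0]);X=d@[.9563,.2924,0];Y=d@[-.2924,.9563,0];Z=P[...,2]
ok=c["depth"]>0
b=ok&(abs(X)<.022)&(abs(Y)<.07)&(Z>.098)&(Z<.115)&(hsv[...,2]<90)
ct=max(cv2.findContours(b.astype(np.uint8),0,1)[0],key=cv2.contourArea);uv=ct[:,0]
print("bar X",X[uv[:,1],uv[:,0]].min(),X[uv[:,1],uv[:,0]].max(),"Y",Y[b].min(),Y[b].max(),"Z",np.median(Z[b]),np.polyfit(Y[b],Z[b],1)[0])
o=ok&(hsv[...,0]<12)&(hsv[...,1]>150)&(abs(X)<.03)&(abs(Y-.057)<.02)&(Z>.08);print("orange Y",Y[o].min(),Y[o].max(),"X",X[o].mean())
for n,s in(("tall",(Z>.145)&(Z<.17)),("short",(Z>.1)&(Z<.112)&(Y<-.06)&(abs(X)>.018))):
    m=ok&s&(abs(Y)<.12)&(abs(X)<.03);print(n,Y[m].min(),Y[m].max(),X[m].min(),X[m].max())
```

```text
t 26.8 tcp [ 0.5147 -0.2122  0.2916] yaw 107.01 z [-5.e-04  3.e-04 -1.e+00] F [-0.13  0.04 -0.9 ] M [ 0.01 -0.01  0.05] open 1.003006296823474 0.0
bar X -0.014762940122134305 0.013259462872537792 Y -0.06999312205079523 0.054259605974534324 Z 0.10586856085914315 -0.005299778835469389
orange Y 0.05404032192088261 0.05961601178415516 X -0.00042995271507855615
tall 0.08397443960594014 0.09552525590417327 -0.0261163005643635 0.02594683314280494
short -0.0787243276077181 -0.06549014432059229 -0.02636007869004959 0.025272664034450967
```

View pics/w9.png

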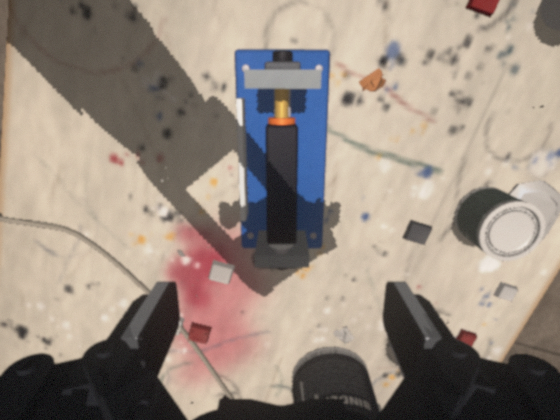

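The spindle lies straight between the plates at (282,75) and (281,250), level, with its middle at about (−0.4, −0.5) mm in the stand frame. I'm handing it in.

```bash
python3 -c "
from bench import ctrl
print(ctrl.hand_in())"
```

```text
the job is handed in; nothing more can be done
None
```

The job is handed in at about 27 s: the spindle is released with both ends in the sockets and the plunger at the tall plate. The last wrist-camera check had it level and within about 1 mm of centre, but the hand-in returned no verdict.

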